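# Key the grinder interlock and hold the dead-man paddle

### The job

Get the bench grinder ready for its test run: take the red interlock plug out of the grey parking dock, put it into the yellow socket and push it down fully home, so that its head sits flush on the socket, and let go of it. Then press the spring-loaded dead-man paddle down with the fingertips to its middle position, with its yellow tip line inside the green band of the scale, never down into the red, and finish while still holding it there. Leave the blue plug in the dock and the other things on the bench where they are.

Things in the scene. Friction and masses are not known exactly. Their poses are not given: they have to be found in the camera images.
- red_plug: loose red interlock plug, about 90 g, upright in the dock: a round steel stem 20 mm in diameter and 32 mm long (chamfered foot) below a round red plastic head 34 mm in diameter and 36 mm tall. Origin at the centre of the stem's foot, z up along the plug; the head spans z = 32 to 68 mm
- blue_plug: identical plug with a blue head, in the dock's other hole; a bystander to be left there
- dock: grey parking dock, fixed: a block 70 mm (its x) x 150 mm (its y) x 40 mm high, with two 23 mm through holes at y = -40 and +40 mm. Origin at the centre of its underside. Parked plugs hang by their heads on its top, the stem's foot 8 mm above the bench. Which plug is in which hole varies
- socket: yellow interlock socket, fixed: a block 90 x 90 x 50 mm high with one round hole in the middle of its top, 23 mm in diameter with a 2 mm chamfer; thin base flange 120 x 120 mm. Origin at the centre of its underside
- socket_mouth (a point): centre of the socket's hole in the plane of its top face, 50 mm above the bench; z up
- contact (a joint): copper carriage inside the socket's hole: metres pushed down. At 0 its face is 22 mm below the socket's top, so a plug merely dropped in stands with its head 10 mm proud. It moves 10 mm down (0.010: head flush on the socket) when pushed with more than about 8 N (up to 20 N if gripped off-centre) and stays by friction where it is left; no spring
- paddle_base: fixed blue base of the dead-man paddle, 150 mm (its x) x 110 mm (its y) x 12 mm. Origin at the centre of its underside. The paddle's hinge is at x = +60 mm, 35 mm above the bench, its axis along y; the free end is towards -x
- scale (a point): middle of the green band, between the two upright scale posts (16 mm wide, tops 86 mm above the bench) that stand 34 to 50 mm to either side of the centre line beside the paddle's free end (base x = -48 mm). Posts are white, green from 50 to 63 mm above the bench (middle position), red below 39 mm. The paddle's yellow tip line is the pointer
- paddle (a joint): dead-man paddle, a black plate 50 mm wide, 10 mm thick, reaching 117 mm from its hinge: radians pressed down. 0 = released (slopes up 0.40 rad to its free end), 0.40 = level on its stop. Green band 0.14 to 0.26, middle 0.20; red from 0.36. A spring pushes it back up once let go: at paddle_press it takes about 4 N to start, 9 N at 0.20, 13 N at the stop
- paddle_press (a point): grey patch on the paddle's upper face where to press, 85 mm from the hinge, on the centre line, 25 mm from the yellow tip line at 110 mm; about 73 mm above the bench when released, about 17 mm lower at 0.20; moves with the paddle
- spanner: loose bystander: steel spanner 170 mm long lying flat; origin under its middle
- screwdriver: loose bystander: screwdriver 190 mm long lying flat; origin under its middle
- spare_wheel: loose bystander: grey grinding wheel, 150 mm diameter, 20 mm thick, lying flat; origin at the centre of its underside
- nut_tray: loose bystander: orange open tray of nuts, 100 x 140 x 35 mm; origin at the centre of its underside
- oil_can: loose bystander: upright can, 60 mm diameter, 150 mm tall, green label; origin at the centre of its underside
- battery: loose bystander: cordless-tool battery pack, black with orange top, 115 x 75 x 67 mm; origin at the centre of its underside
Things that resemble listed ones, but are neither listed nor needed, are in the scene too. Leave any pink or turquoise look-alike of the paddle_base alone.

How it is judged:
On the way, in this order (a step that is already met when the one before it is completed fails the run):
1. the red plug is out of the dock: its foot above the height of the dock's top (height (world z) of red_plug above 0.042 m), for 0.1 s.
2. the red plug stands fully home in the yellow socket and the fingers have let go of it (value of joint contact above 0.008 m and horizontal distance between red_plug and socket_mouth below 0.004 m and z of red_plug in the frame of socket_mouth below -0.0295 m and angle between red_plug's own z axis and vertical below 0.12 rad and contact force between the fingers and red_plug below 0.1 N), for 0.2 s.
3. the fingers hold the paddle pressed in the green band (value of joint paddle between 0.13 and 0.27 rad and contact force between the fingers and paddle above 2.5 N), for 0.3 s.
At the end, for the whole second after the job is handed in: Red plug home in the yellow socket (carriage 8+ of 10 mm, head within 2.5 mm of flush, tilt under 0.12 rad); fingers hold the paddle at 0.13-0.27 rad with over 2.5 N through the last second; blue plug moved under 12 mm (upright), other bystanders under 30 mm (all of step 3 and value of joint contact above 0.008 m and horizontal distance between red_plug and socket_mouth below 0.004 m and z of red_plug in the frame of socket_mouth below -0.0295 m and angle between red_plug's own z axis and vertical below 0.12 rad and distance of blue_plug from where it was at the start of the episode below 0.012 m and angle between blue_plug's own z axis and vertical below 0.2 rad and distance of each of spanner, screwdriver, spare_wheel, nut_tray, oil_can, battery from where it was at the start of the episode below 0.03 m); the arm keeps its last pose, push and grip.
It fails at once if the paddle is pushed down into the red (0.36 rad or more) (value of joint paddle above 0.36 rad).
It fails at once if the blue plug is taken out of its place (moved over 15 mm) (distance of blue_plug from where it was at the start of the episode above 0.015 m).
It fails at once if a bystander is pushed over 40 mm from its place (distance of any of spanner, screwdriver, spare_wheel, nut_tray, oil_can, battery from where it was at the start of the episode above 0.04 m).
It also fails if it takes over 48 s, if anything falls off the work surface, if the arm or the gripper's body presses on something with over 40 N, if the wrist force passes 120 N, or if a joint passes its speed limit or range.

### The arm

A 6-joint arm with a two-finger parallel gripper is mounted at the origin on the work surface. World frame = base frame: x ahead of the robot, y to its left, z up, the work surface at z = 0. Lengths are in m, angles in rad, forces in N, time in s.
With the tool pointing down it reaches from about 0.275 to 0.725 m from the base axis. Payload 15.9 kg.
Tool frame: the origin (TCP) lies at the very end of the fingers, on their centre line; the grasp point (between the pads) lies 19 mm behind it; z points along the fingers, y is the line along which they close (so a half turn about z gives the same grasp; the last joint's range is limited). The gripper opens to 85 mm and grips with 20 to 120 N. Pads are 22 mm wide; open, the fingers measure 114 mm over their backs; the gripper's body (76 mm by 85 mm) begins 54 mm behind the grasp point. The pads swing forward as they close: fully open they stand 13 mm farther back than shut.
Start: joints at [1.221, 0.213, -0.034, 1.323, 0, 1.571], TCP at [0.171, 0.47, 0.231] pointing down, gripper open.
Joint ranges: [-2.98, 2.98], [-0.74, 1.72], [-1.14, 1.35], [-2.1, 2.04], [-1.57, 1.44], [-3.14, 3.14]. Speed limits (rad/s): [1.89, 1.89, 2.39, 2.57, 3.14, 3.14].

### API

Orientations are given as a unit quaternion [x, y, z, w].
In Python, from station import arm gives the robot as it stands.
- The arm moves only by the tool move_arm, never from a script. Its argument "steps" is a list of rows, each a list of 5 numbers: the closure, from -1 (fully open) to 1 (shut), then the shift along the tool's x, y, z in fractions of the full range, 1 being 1000 mm, then the turn about the tool's z in parts of the range, where 1.0 means 90 degrees. In form: [[grip, x, y, z, spin], ...]. A call has exactly 10 rows; each row is the pose to reach, as a shift and turn from the pose commanded when the call began, along the tool's axes at that moment; what a row does not reach only later rows make up. A row lasts 1/12 s, in which the tool goes at most 41.7 mm and 7.16 degrees, less where a joint would pass 70% of its speed; a pose out of reach is approached as far as the arm can. Shift and turn numbers lie between -1 and 1, and a call with a number outside is refused. A call with a gripper value outside its range is refused whole. The fingers move at their own pace and stop on an object; "force" is the grip in N (left out, the last holds). Time passes only in rows, so rows that repeat a pose let the fingers close, or fill a call up. It gives the time, the measured TCP pose, the force, the opening and the grip force at its end, in the units of the state.
- arm.observe(): the state, without advancing time (a new reading comes with each control period).
- arm.read_camera(name): name is "scene" or "top" or "wrist"; returns (picture, depth): 400x640x3 uint8, blue, green, red; 400x640 float32, m along the optical axis (not along the pixel's ray), 0 where there is no reading.
- arm.camera_info(name): a dict with "fx", "fy", "cx", "cy" (pixels), "distortion" ([k1, k2, p1, p2, k3] as OpenCV has them; the pictures are not rectified), "pose" (4x4, takes a point from camera to world coordinates). Camera axes: x right, y up, looking along -z (the intrinsics and any distortion apply to the point x, -y, -z); pixel columns grow to the right and rows downward; lengths in m; the calibration is good to about 2 mm. A picture is of the moment at which its call begins: read the wrist's pose just before it. camera_info takes no time and is no camera call; for the wrist camera it gives the pose at the moment of the call.
- arm.job_done(): hands the job in; it is judged then, once.
The state is a dict: "time_s": time; "qpos": joint angles; "joint_velocities": joint speeds; "tau": joint torques, N m; "position": TCP position; "orientation": TCP orientation; "wrist_force": force on the tool from outside, world axes, zero at the start; "wrist_torque": the same for the moment, N m; "opening": opening from 0.0 (shut) to 1.0 (fully open); "grip_force": force on a finger pad.
Only numpy, scipy, OpenCV 4.12 (cv2) and the standard library are available. Lean on these libraries where they do the work, as an engineer would, in place of code of your own. Each camera call takes 0.05 s, during which the arm holds its last target. There are 200 camera calls.

## Working session

There is one attempt and no reset: what is moved stays moved. The work goes in short steps, Python scripts to look and compute and a tool call to move; the robot and the scene stay as the last step left them, time stands still between calls to the robot, and variables do not carry over. Pictures are saved under pics/ and viewed, at most 10 in all, crops included, and the job is handed in when it is done.

Besides the shell and the picture viewer there is one more tool, called after "Request:" as name(argument=value, ...) on one line, values as JSON. move_arm: Moves the arm, as the interface text tells. Its arguments: {"type":"object","properties":{"steps":{"type":"array","items":{"type":"array","items":{"type":"number"}}},"force":{"type":"number"}},"required":["steps"]}

```bash
mkdir -p pics; cat > h.py <<'E'
import numpy as np, cv2
from station import arm
def ray(ci,uv):
    K=np.array([[ci["fx"],0,ci["cx"]],[0,ci["fy"],ci["cy"]],[0,0,1]])
    p=cv2.undistortPoints(np.array(uv,float).reshape(-1,1,2),K,np.array(ci["distortion"],float)).reshape(-1,2)
    d=np.c_[p[:,0],-p[:,1],-np.ones(len(p))]
    T=np.array(ci["pose"]); return T[:3,3], d@T[:3,:3].T
def onplane(ci,uv,z):
    o,d=ray(ci,uv); return o+d*((z-o[2])/d[:,2])[:,None]
def world(ci,dep,uv):
    o,d=ray(ci,uv); uv=np.array(uv).reshape(-1,2).astype(int)
    return o+d*dep[uv[:,1],uv[:,0]][:,None]
E
python3 - <<'E'
from h import *
for n in("top","scene"):
    ci=arm.camera_info(n); im,d=arm.read_camera(n); np.savez(f"{n}.npz",im=im,d=d); cv2.imwrite(f"pics/{n}.png",im)
    print(n,ci["fx"],ci["distortion"],np.round(ci["pose"],3).tolist())
s=arm.observe(); print(s["time_s"],s["position"],s["orientation"],s["wrist_force"])
E
```

```text
top 519.3489581038065 [-0.11599317  0.          0.          0.          0.        ] [[-0.012, 0.997, -0.078, 0.36], [-1.0, -0.011, 0.007, -0.006], [0.006, 0.078, 0.997, 1.561], [0.0, 0.0, 0.0, 1.0]]
scene 473.93241577621626 [0.03577425 0.         0.         0.         0.        ] [[0.124, -0.811, 0.571, 1.29], [0.992, 0.094, -0.081, -0.126], [0.012, 0.577, 0.817, 1.267], [0.0, 0.0, 0.0, 1.0]]
0.1 [0.17125804 0.4694519  0.23088286] [ 1.74030031e-01  9.84740235e-01 -4.60375541e-04 -8.03663042e-05] [-0.3213272   0.32722441 -0.4431253 ]
```

View pics/top.png

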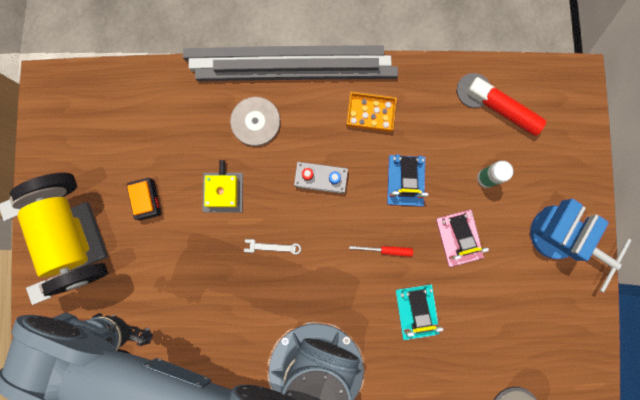

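View pics/scene.png

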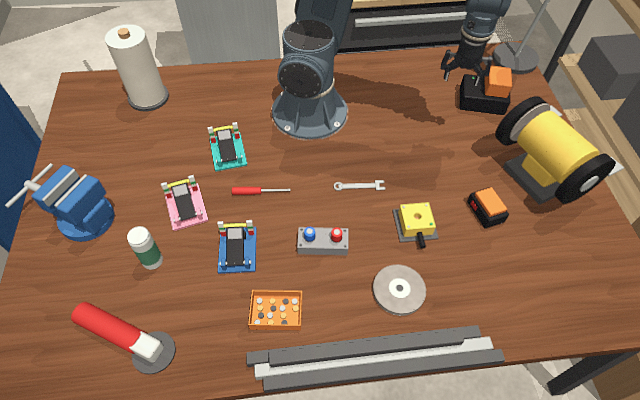

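The top view shows the red plug at (308,174), the blue plug at (335,178), the socket at (222,192) and the blue paddle base at (407,180).

Look-alikes:
- **Red plug:** the screwdriver handle (397,252) and the red lever (515,112). The plug is the one in the grey dock.
- **Paddle:** the pink base (460,238) and the turquoise base (418,312). I choose the blue one at (407,180).
- **Socket:** the yellow grinder (50,235). I choose the block at (222,192).

```bash
cat > m.py <<'E'
from h import *
def comp(m,near):
    n,l,st,c=cv2.connectedComponentsWithStats(m.astype(np.uint8))
    k=[i for i in range(1,n) if st[i,4]>25]
    i=min(k,key=lambda i:np.hypot(*(c[i]-near))); return l==i,c[i],st[i]
near={"top":dict(red=(308,174),blue=(335,178),yel=(222,192),base=(407,180)),"scene":dict(red=(337,233),blue=(309,233),yel=(417,215),base=(237,245))}
for n in near:
    z=np.load(n+".npz"); im,d=z["im"],z["d"]; ci=arm.camera_info(n)
    H,S,V=cv2.split(cv2.cvtColor(im,cv2.COLOR_BGR2HSV))
    M=dict(red=((H<8)|(H>172))&(S>130)&(V>90),blue=(H>95)&(H<125)&(S>110)&(V>70),yel=(H>22)&(H<35)&(S>130)&(V>120)); M["base"]=M["blue"]
    for k in near[n]:
        m,c,st=comp(M[k],near[n][k]); v,u=np.nonzero(m); P=world(ci,d,np.c_[u,v])
        zt=np.percentile(P[:,2],90); T=P[P[:,2]>zt-.006]
        print(n,k,c.round(1),st.tolist(),"ztop %.3f"%zt,"top mean",T.mean(0).round(4),"bbox mid",((T.max(0)+T.min(0))/2).round(4))
        if k in("base","yel"):
            zz=.012 if k=="base" else .05
            Q=onplane(ci,np.c_[u,v],zz)[:,:2]
            r=cv2.minAreaRect((Q*1000).astype(np.float32)); print("   rect",r)
        
z=np.load("top.npz")["im"]; cv2.imwrite("pics/crop.png",np.hstack([cv2.resize(z[135:225,x:x+100],None,fx=3.9,fy=3.9,interpolation=2) for x in(270,360)]))
E
python3 m.py
```

```text
top red [307.2 173.9] [302, 168, 11, 12, 69] ztop 0.080 top mean [0.5756 0.0174 0.1076] bbox mid [0.4778 0.0133 0.8175]
top blue [334.2 177.8] [329, 172, 12, 12, 69] ztop 0.080 top mean [ 0.5623 -0.0607  0.1149] bbox mid [ 0.4715 -0.0413  0.8175]
top yel [220.2 190.7] [204, 175, 33, 33, 947] ztop 0.054 top mean [0.5363 0.2739 0.0669] bbox mid [0.4698 0.1569 0.8041]
   rect ((535.21484375, 274.3390808105469), (95.16575622558594, 94.42649841308594), 89.20171356201172)
top base [398.7 185. ] [388, 155, 35, 51, 738] ztop 0.019 top mean [ 0.5544 -0.2527  0.0367] bbox mid [ 0.4995 -0.1657  0.7867]
   rect ((566.981201171875, -276.056884765625), (103.05714416503906, 151.59873962402344), 88.6699447631836)
scene red [336.2 235. ] [331, 227, 11, 15, 103] ztop 0.076 top mean [0.5982 0.0165 0.0961] bbox mid [ 0.928  -0.0453  0.6686]
scene blue [309.2 234.6] [304, 227, 11, 14, 99] ztop 0.078 top mean [ 0.5897 -0.0609  0.1013] bbox mid [ 0.9231 -0.0848  0.6696]
scene yel [417.7 214.8] [413, 212, 10, 8, 28] ztop 0.051 top mean [0.5346 0.2825 0.0485] bbox mid [0.5357 0.2796 0.05  ]
   rect ((536.1445922851562, 279.5213928222656), (27.1667423248291, 25.736148834228516), 56.6011962890625)
scene base [238.8 254.7] [218, 227, 38, 46, 803] ztop 0.031 top mean [ 0.6476 -0.2757  0.0827] bbox mid [ 0.9118 -0.2231  0.6462]
   rect ((570.0042724609375, -277.4883117675781), (108.73892974853516, 149.76788330078125), 87.58296203613281)
```

View pics/crop.png

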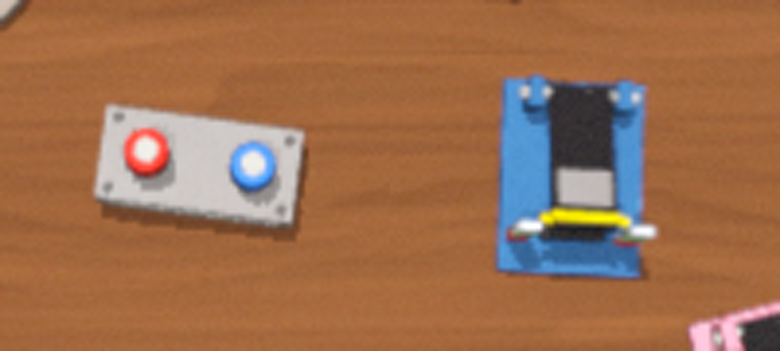

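The crop confirms the red plug in the dock's left hole and the blue in the right. The blue paddle has its hinge at the far side and its yellow line towards the robot. I'll work out the approach.

```bash
cat >> h.py <<'E'
from scipy.spatial.transform import Rotation as R
def goto(p,yaw=None):  # shift (mm, tool axes) and spin (deg) from measured pose; yaw = world angle of tool y, mod 180
    s=arm.observe(); Q=R.from_quat(s["orientation"]).as_matrix()
    sh=Q.T@(np.array(p)-s["position"])*1000
    y=np.degrees(np.arctan2(Q[1,1],Q[0,1])); sp=None if yaw is None else -((yaw-y+90)%180-90)
    print("t",s["time_s"],"pos",np.round(s["position"],4),"yaw",round(y,1),"shift",sh.round(1),"spin",sp,"F",np.round(s["wrist_force"],1),"z",Q[:,2].round(3))
def st(): s=arm.observe(); print(s["time_s"],np.round(s["position"],4),np.round(s["wrist_force"],1),round(s["opening"],3),round(s["grip_force"],1))
E
python3 - <<'E'
from h import *
t,s=arm.camera_info("top"),arm.camera_info("scene")
r,b=onplane(t,[(307.5,174)],.076)[0],onplane(t,[(334.7,178)],.076)[0]
print(r,b,np.hypot(*(r-b)[:2]),"dock y angle",np.degrees(np.arctan2(*(r-b)[1::-1])))
print("scene red mid",onplane(s,[(336.2,234.5)],.058),onplane(s,[(309.2,234.2)],.058))
goto([r[0]-.06,r[1],.231],np.degrees(np.arctan2(*(r-b)[1::-1]))-90)
E
```

```text
[0.57834712 0.01682033 0.076     ] [ 0.56586388 -0.06146912  0.076     ] 0.07927843669560475 dock y angle 80.94046098885588
scene red mid [[0.58058866 0.02076596 0.058     ]] [[ 0.57025741 -0.05857795  0.058     ]]
t 0.1 pos [0.1713 0.4695 0.2309] yaw 70.0 shift [-4.812e+02 -3.062e+02  2.000e-01] spin 79.01510305869384 F [-0.3  0.3 -0.4] z [-0.    -0.001 -1.   ]
```

Units first: shifts go in shares of 1000 mm and turns go in shares of 90 degrees. So -348 mm is -0.348, -312 mm is -0.312, 68 degrees is 0.7556.

Request:
move_arm(steps=[[-0.2, -0.024, -0.015, 0, 0.0556], [-0.2, -0.06, -0.038, 0, 0.1333], [-0.2, -0.096, -0.061, 0, 0.2111], [-0.2, -0.132, -0.084, 0, 0.2889], [-0.2, -0.168, -0.107, 0, 0.3667], [-0.2, -0.204, -0.13, 0, 0.4444], [-0.2, -0.24, -0.153, 0, 0.5222], [-0.2, -0.276, -0.176, 0, 0.6], [-0.2, -0.312, -0.199, 0, 0.6778], [-0.2, -0.348, -0.222, 0, 0.7556]], force=60)

```text
time_s: 0.93
position: [0.4171, 0.1474, 0.2313]
orientation: [0.697, 0.717, 0.0, -0.0]
wrist_force: [0.5, 2.0, 0.1]
opening: 0.602
grip_force: 0.0
```

```bash
python3 -c "
from h import *
goto([.52,.018,.231],-9)"
```

```text
t 0.9333 pos [0.4171 0.1474 0.2313] yaw 1.6 shift [-132.2   99.2    0.3] spin 10.610010035089829 F [0.5 2.  0.1] z [ 0.  0. -1.]
```

To row units: -132 mm is -0.132, -110 mm is -0.11, 10.6 degrees is 0.1178.

Request:
move_arm(steps=[[-0.2, -0.022, 0.016, 0, 0.0222], [-0.2, -0.05, 0.038, 0, 0.0556], [-0.2, -0.08, 0.06, 0, 0.0889], [-0.2, -0.11, 0.082, 0, 0.1178], [-0.2, -0.132, 0.099, 0, 0.1178], [-0.2, -0.132, 0.099, 0, 0.1178], [-0.2, -0.132, 0.099, 0, 0.1178], [-0.2, -0.132, 0.099, 0, 0.1178], [-0.2, -0.132, 0.099, 0, 0.1178], [-0.2, -0.132, 0.099, 0, 0.1178]])

```text
time_s: 1.77
position: [0.5195, 0.0217, 0.2315]
orientation: [0.758, 0.652, 0.0, 0.0]
wrist_force: [-0.0, 0.6, 0.3]
opening: 0.598
grip_force: 0.0
```

```bash
cat > w.py <<'E'
import sys; from h import *
ci=arm.camera_info("wrist"); im,d=arm.read_camera("wrist"); np.savez("w.npz",im=im,d=d); cv2.imwrite("pics/"+sys.argv[1],im)
goto([.579,.018,.10],-9)
H,S,V=cv2.split(cv2.cvtColor(im,cv2.COLOR_BGR2HSV))
def rep(nm,m,z):
    n,l,s,c=cv2.connectedComponentsWithStats(m.astype(np.uint8))
    for i in range(1,n):
        if s[i,4]>300:
            v,u=np.nonzero(l==i); dd=np.median(d[v,u]); print(nm,c[i].round(),s[i].tolist(),"plane",onplane(ci,[c[i]],z).round(4),"bbox",onplane(ci,[s[i,:2]+s[i,2:4]/2-.5],z).round(4),"dep",dd)
rep("red",((H<8)|(H>172))&(S>130)&(V>90),.076)
rep("blue",(H>95)&(H<125)&(S>110)&(V>70),.076)
rep("yel",(H>22)&(H<35)&(S>130)&(V>100),.05)
rep("white",(S<60)&(V>200),.076)
E
python3 w.py w1.png
```

```text
t 1.8167 pos [0.5195 0.0216 0.2315] yaw -8.6 shift [  5.2  59.3 131.5] spin 0.4329022082715426 F [0.3 0.2 0.8] z [ 0.  0. -1.]
red [372. 178.] [357, 163, 33, 33, 591] plane [[0.5773 0.0231 0.076 ]] bbox [[0.5779 0.0218 0.076 ]] dep 0.30539197
blue [365. 238.] [355, 226, 28, 33, 419] plane [[ 0.5624 -0.0467  0.076 ]] bbox [[ 0.5654 -0.0525  0.076 ]] dep 0.32945985
blue [354. 325.] [328, 320, 49, 15, 348] plane [[ 0.5346 -0.1662  0.076 ]] bbox [[ 0.5322 -0.1688  0.076 ]] dep 0.4363652
yel [514. 253.] [491, 245, 45, 20, 558] plane [[ 0.754  -0.1094  0.05  ]] bbox [[ 0.7522 -0.1106  0.05  ]] dep 0.40886137
yel [511. 276.] [489, 266, 42, 18, 330] plane [[ 0.7515 -0.1418  0.05  ]] bbox [[ 0.7488 -0.1398  0.05  ]] dep 0.41902375
white [501.  36.] [439, 0, 133, 84, 8593] plane [[0.7128 0.1428 0.076 ]] bbox [[0.7172 0.1376 0.076 ]] dep 0.31402755
white [189. 102.] [162, 38, 51, 141, 2081] plane [[0.4002 0.1297 0.076 ]] bbox [[0.3965 0.1241 0.076 ]] dep 0.34496495
white [368. 196.] [340, 147, 61, 113, 3903] plane [[0.5705 0.0028 0.076 ]] bbox [[ 0.5719 -0.0052  0.076 ]] dep 0.34791404
white [630. 341.] [614, 297, 26, 91, 1277] plane [[ 0.8946 -0.2468  0.076 ]] bbox [[ 0.8896 -0.2476  0.076 ]] dep 1.2225766
```

View pics/w1.png

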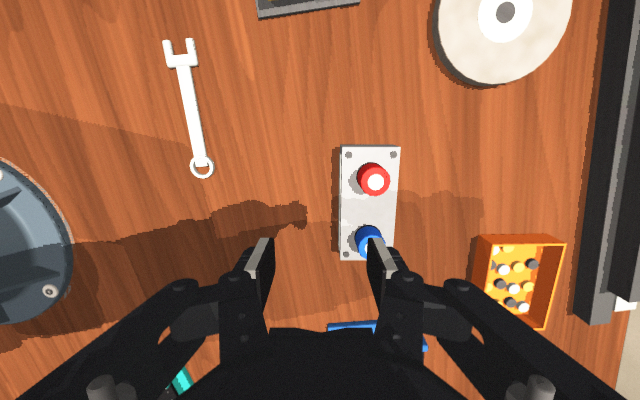

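The wrist view shows the red plug's white cap dot at (376,182), with the blue plug behind the right finger at (368,240). The two fingertips are at about (262,255) and (380,255).

```bash
python3 - <<'E'
from h import *
z=np.load("w.npz"); im,d=z["im"],z["d"]; ci=arm.camera_info("wrist")
c=im[170:196,362:392]; m=(c.min(2)>200).astype(np.uint8); n,l,s,cc=cv2.connectedComponentsWithStats(m)
for i in range(1,n):
  if s[i,4]>30:
    p=cc[i]+[362,170]; print(p,s[i],onplane(ci,[p],.076),d[int(p[1]),int(p[0])],world(ci,d,[p]))
zt=np.load("top.npz"); t=arm.camera_info("top"); I=zt["im"]
for nm,(u,v) in dict(r=(307,174),b=(335,178)).items():
    c=I[v-8:v+9,u-8:u+9]; m=(c.min(2)>150).astype(np.uint8); n,l,s,cc=cv2.connectedComponentsWithStats(m)
    for i in range(1,n):
        if s[i,4]>8 : p=cc[i]+[u-8,v-8]; print(nm,p,s[i].tolist(),onplane(t,[p],.076))
E
```

```text
[388.58653846 185.375     ] [ 18   0  12  26 104] [[0.59439447 0.01198647 0.076     ]] 0.30681127 [[0.59477696 0.01151638 0.07422826]]
[375.44660194 181.62621359] [  6   4  16  16 206] [[0.58041248 0.0183711  0.076     ]] 0.3026409 [[0.58021607 0.01865468 0.07716278]]
r [306.22627737 173.06569343] [0, 0, 17, 17, 137] [[0.58110881 0.02046823 0.076     ]]
r [306.94285714 172.88571429] [5, 4, 7, 7, 35] [[0.58160987 0.01839643 0.076     ]]
b [335.25       177.44852941] [0, 0, 17, 17, 136] [[ 0.56745105 -0.06307858  0.076     ]]
b [334.35135135 176.40540541] [5, 3, 6, 8, 37] [[ 0.57051237 -0.0605302   0.076     ]]
```

To row units: 131.5 mm is 0.1315, 60.9 mm is 0.0609.

Request:
move_arm(steps=[[-0.2, 0.0015, 0.015, 0.025, 0], [-0.2, 0.003, 0.035, 0.05, 0], [-0.2, 0.005, 0.052, 0.075, 0], [-0.2, 0.0059, 0.0609, 0.1, 0], [-0.2, 0.0059, 0.0609, 0.12, 0], [-0.2, 0.0059, 0.0609, 0.1315, 0], [-0.2, 0.0059, 0.0609, 0.1315, 0], [-0.2, 0.0059, 0.0609, 0.1315, 0], [-0.2, 0.0059, 0.0609, 0.1315, 0], [-0.2, 0.0059, 0.0609, 0.1315, 0]])

```text
time_s: 2.65
position: [0.5816, 0.0178, 0.1012]
orientation: [0.758, 0.652, 0.001, 0.001]
wrist_force: [0.9, -0.0, 0.7]
opening: 0.602
grip_force: 0.0
```

```bash
python3 - <<'E'
from h import *
ci=arm.camera_info("wrist"); im,d=arm.read_camera("wrist"); cv2.imwrite("pics/w2.png",im)
goto([.5807,.0184,.045],-8)
H,S,V=cv2.split(cv2.cvtColor(im,cv2.COLOR_BGR2HSV))
m=((H<8)|(H>172))&(S>130)&(V>90)
n,l,s,c=cv2.connectedComponentsWithStats(m.astype(np.uint8))
i=1+s[1:,4].argmax(); x,y,w,h=s[i,:4]; print(s[i],c[i])
c2=im[y:y+h,x:x+w]; n,l,s,cc=cv2.connectedComponentsWithStats((c2.min(2)>200).astype(np.uint8))
for k in range(1,n):
  if s[k,4]>40: print(cc[k]+[x,y],s[k].tolist(),onplane(ci,[cc[k]+[x,y]],.076))
E
```

```text
t 2.7 pos [0.5816 0.0177 0.1011] yaw -8.6 shift [ 0.5 -1.1 56.1] spin -0.6302833070653975 F [-0.2  0.   0.1] z [ 0.002  0.    -1.   ]
[ 293  196   51   58 1724] [318.11426914 222.67111369]
[297.27710843 199.5060241 ] [0, 0, 16, 10, 83] [[0.57071652 0.04216653 0.076     ]]
[339.61481481 203.74074074] [36, 0, 15, 27, 135] [[0.5967704  0.03538229 0.076     ]]
[317.89113924 228.97974684] [12, 24, 27, 18, 395] [[0.58053702 0.02048885 0.076     ]]
```

View pics/w2.png

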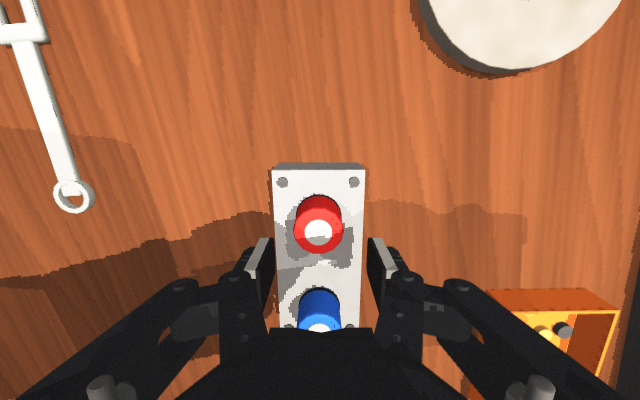

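The view is centred: the red cap dot is at (318,229), midway between the fingers at (262,270) and (376,270). I descend and grip.

To row units: 56 mm is 0.056, -1.1 mm is -0.0011.

Request:
move_arm(steps=[[-0.2, 0.0011, -0.0011, 0.015, 0], [-0.2, 0.0011, -0.0011, 0.035, 0], [-0.2, 0.0011, -0.0011, 0.05, 0], [-0.2, 0.0011, -0.0011, 0.056, 0], [-0.2, 0.0011, -0.0011, 0.056, 0], [-0.2, 0.0011, -0.0011, 0.056, 0], [1, 0.0011, -0.0011, 0.056, 0], [1, 0.0011, -0.0011, 0.056, 0], [1, 0.0011, -0.0011, 0.056, 0], [1, 0.0011, -0.0011, 0.056, 0]], force=60)

```text
time_s: 3.53
position: [0.5809, 0.0188, 0.0453]
orientation: [0.758, 0.652, 0.001, 0.001]
wrist_force: [-1.5, -0.4, 6.6]
opening: 0.382
grip_force: 59.0
```

To row units: -90 mm is -0.09, -80 mm is -0.08.

Request:
move_arm(steps=[[1, 0, 0, 0, 0], [1, 0, 0, 0, 0], [1, 0, 0, 0, 0], [1, 0, 0, -0.01, 0], [1, 0, 0, -0.025, 0], [1, 0, 0, -0.045, 0], [1, 0, 0, -0.065, 0], [1, 0, 0, -0.08, 0], [1, 0, 0, -0.09, 0], [1, 0, 0, -0.09, 0]])

```text
time_s: 4.37
position: [0.5814, 0.0189, 0.1367]
orientation: [0.758, 0.652, 0.002, 0.001]
wrist_force: [0.2, 0.0, -0.9]
opening: 0.382
grip_force: 59.6
```

```bash
python3 - <<'E'
from h import *
st()
t=arm.camera_info("top"); I,_=arm.read_camera("top"); cv2.imwrite("pics/t2.png",I)
# socket hole and top face from the first top picture
im=np.load("top.npz")["im"]; H,S,V=cv2.split(cv2.cvtColor(im,cv2.COLOR_BGR2HSV))
c=cv2.resize(im[165:220,195:250],None,fx=8,fy=8,interpolation=cv2.INTER_CUBIC); cv2.imwrite("pics/sock.png",c)
y=((H>22)&(H<35)&(S>130)&(V>100)).astype(np.uint8)*255; y[:160]=0;y[225:]=0;y[:,:195]=0;y[:,250:]=0
cs,hi=cv2.findContours(y,cv2.RETR_CCOMP,cv2.CHAIN_APPROX_NONE)
for k,q in enumerate(cs):
    if len(q)>8:
        (cx,cy),r=cv2.minEnclosingCircle(q); print(k,hi[0,k,3],(cx,cy),r,onplane(t,[(cx,cy)],.05))
goto([.5355,.275,.15])
E
```

```text
4.3667 [0.5814 0.0189 0.1367] [ 0.2  0.  -0.9] 0.382 59.6
0 -1 (220.0, 191.0) 21.260391235351562 [[0.53503861 0.27463552 0.05      ]]
1 0 (231.5, 202.5) 2.549609661102295 [[0.50074201 0.24058769 0.05      ]]
2 0 (207.0, 202.5) 2.5000998973846436 [[0.50159125 0.31292051 0.05      ]]
3 0 (220.06521606445312, 190.80435180664062) 4.328858375549316 [[0.53561407 0.2744455  0.05      ]]
4 0 (208.0, 179.0) 2.2361679077148438 [[0.57104699 0.31044259 0.05      ]]
5 0 (232.0, 178.0) 2.2361679077148438 [[0.5730502  0.23932829 0.05      ]]
t 4.4167 pos [0.5807 0.0188 0.135 ] yaw -8.6 shift [246.5 -83.2 -15.1] spin None F [ 0.3 -0.  -0.4] z [ 0.002  0.    -1.   ]
```

View pics/sock.png

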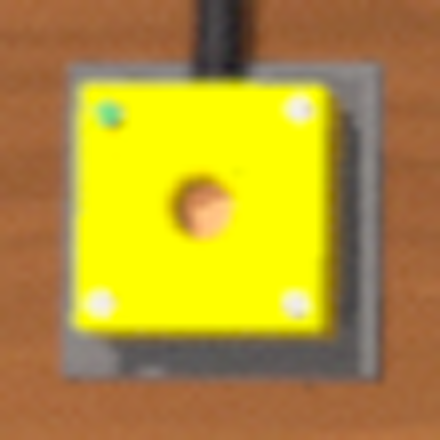

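The socket's hole shows at full-picture pixel (220,191), in the middle of the yellow face, with screws at the corners and the cable going up. The plug is held, and I carry it to just short of the socket.

To row units: 187 mm is 0.187, 182 mm is 0.182.

Request:
move_arm(steps=[[1, 0.012, -0.005, -0.005, 0], [1, 0.035, -0.015, -0.01, 0], [1, 0.062, -0.026, -0.015, 0], [1, 0.09, -0.037, -0.015, 0], [1, 0.118, -0.048, -0.015, 0], [1, 0.145, -0.058, -0.015, 0], [1, 0.168, -0.067, -0.015, 0], [1, 0.182, -0.073, -0.015, 0], [1, 0.187, -0.074, -0.015, 0], [1, 0.187, -0.074, -0.015, 0]])

```text
time_s: 5.25
position: [0.5341, 0.2161, 0.1481]
orientation: [0.758, 0.653, -0.001, -0.0]
wrist_force: [0.3, -0.4, -0.9]
opening: 0.38
grip_force: 59.7
```

Request:
move_arm(steps=[[1, 0, 0, 0, 0], [1, 0, 0, 0, 0], [1, 0, 0, 0, 0], [1, 0, 0, 0, 0], [1, 0, 0, 0, 0], [1, 0, 0, 0, 0], [1, 0, 0, 0, 0], [1, 0, 0, 0, 0], [1, 0, 0, 0, 0], [1, 0, 0, 0, 0]])

```text
time_s: 6.08
position: [0.535, 0.2148, 0.1488]
orientation: [0.758, 0.652, 0.0, -0.0]
wrist_force: [-0.0, 0.4, -1.3]
opening: 0.38
grip_force: 59.7
```

```bash
python3 - <<'E'
from h import *
ci=arm.camera_info("wrist"); im,d=arm.read_camera("wrist"); cv2.imwrite("pics/w3.png",im)
H,S,V=cv2.split(cv2.cvtColor(im,cv2.COLOR_BGR2HSV))
y=((H>22)&(H<35)&(S>130)&(V>90)).astype(np.uint8)*255
cs,hi=cv2.findContours(y,cv2.RETR_CCOMP,cv2.CHAIN_APPROX_NONE)
for k,q in enumerate(cs):
    if len(q)>12: (e,ax,a)=cv2.fitEllipse(q); print(k,hi[0,k,3],np.round(e,1),np.round(ax,1),onplane(ci,[e],.05).round(4))
goto([.5353,.275,.12])
E
```

```text
0 -1 [310.3 128.2] [124.9 128.7] [[0.5362 0.2796 0.05  ]]
1 0 [276.1 179.2] [10.  10.9] [[0.4991 0.2408 0.05  ]]
2 0 [356.6 168.5] [10.5 11. ] [[0.5711 0.2396 0.05  ]]
3 0 [311.1 131.2] [28.9 30.4] [[0.5365 0.2771 0.05  ]]
4 0 [260.3  94. ] [11.4 12.6] [[0.5001 0.3125 0.05  ]]
5 0 [345.7  83.9] [14.4 15.8] [[0.5702 0.3096 0.05  ]]
t 6.1333 pos [0.535  0.2148 0.1488] yaw -8.6 shift [59.5 -8.7 28.8] spin None F [-0.6  0.5 -1.7] z [ 0. -0. -1.]
```

View pics/w3.png

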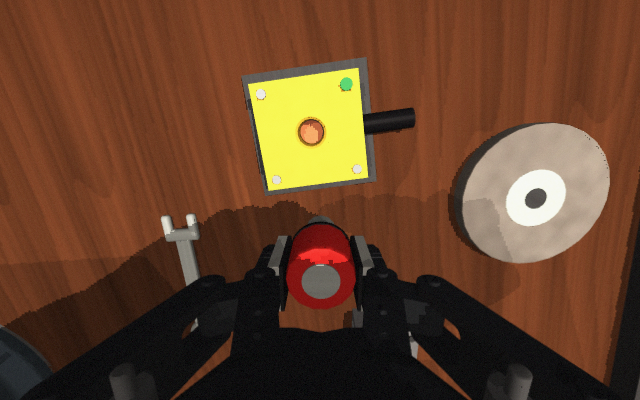

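The hole is at (311,131), with the screws around it agreeing. The red plug is held symmetrically at (320,270). I move over the hole, then down.

To row units: 60 mm is 0.06, -8.5 mm is -0.0085.

Request:
move_arm(steps=[[1, 0.01, -0.002, 0, 0], [1, 0.025, -0.004, 0, 0], [1, 0.042, -0.006, 0.005, 0], [1, 0.055, -0.008, 0.015, 0], [1, 0.06, -0.0085, 0.03, 0], [1, 0.06, -0.0085, 0.045, 0], [1, 0.06, -0.0085, 0.052, 0], [1, 0.06, -0.0085, 0.054, 0], [1, 0.06, -0.0085, 0.054, 0], [1, 0.06, -0.0085, 0.054, 0]])

```text
time_s: 6.97
position: [0.5359, 0.2756, 0.0953]
orientation: [0.758, 0.652, 0.0, 0.0]
wrist_force: [0.7, 0.1, -0.4]
opening: 0.382
grip_force: 59.7
```

To row units: 14 mm is 0.014, 12 mm is 0.012.

Request:
move_arm(steps=[[1, 0, 0, 0, 0], [1, 0, 0, 0, 0], [1, 0, 0, 0.003, 0], [1, 0, 0, 0.006, 0], [1, 0, 0, 0.009, 0], [1, 0, 0, 0.012, 0], [1, 0, 0, 0.014, 0], [1, 0, 0, 0.014, 0], [1, 0, 0, 0.014, 0], [1, 0, 0, 0.014, 0]])

```text
time_s: 7.8
position: [0.5357, 0.2754, 0.0809]
orientation: [0.758, 0.652, 0.0, 0.0]
wrist_force: [-0.5, 0.6, -2.0]
opening: 0.385
grip_force: 59.6
```

```bash
python3 -c "
from h import *
st();goto([.5356,.2755,.067]);print(arm.observe()['wrist_torque'])"
```

```text
7.8 [0.5357 0.2754 0.0809] [-0.5  0.6 -2. ] 0.385 59.6
t 7.8 pos [0.5357 0.2754 0.0809] yaw -8.6 shift [ 0.1 -0.1 13.9] spin None F [-0.5  0.6 -2. ] z [ 0.  0. -1.]
[-0.02584566  0.00070712 -0.00094418]
```

To row units: 20 mm is 0.02, 19 mm is 0.019.

Request:
move_arm(steps=[[1, 0, 0, 0.003, 0], [1, 0, 0, 0.006, 0], [1, 0, 0, 0.009, 0], [1, 0, 0, 0.012, 0], [1, 0, 0, 0.015, 0], [1, 0, 0, 0.017, 0], [1, 0, 0, 0.018, 0], [1, 0, 0, 0.019, 0], [1, 0, 0, 0.02, 0], [1, 0, 0, 0.02, 0]])

```text
time_s: 8.63
position: [0.5355, 0.2754, 0.0609]
orientation: [0.758, 0.652, 0.0, -0.0]
wrist_force: [-2.1, -0.7, 2.5]
opening: 0.378
grip_force: 59.9
```

To row units: 6.5 mm is 0.0065, 6 mm is 0.006.

Request:
move_arm(steps=[[1, 0, 0, 0.001, 0], [1, 0, 0, 0.002, 0], [1, 0, 0, 0.003, 0], [1, 0, 0, 0.004, 0], [1, 0, 0, 0.005, 0], [1, 0, 0, 0.0055, 0], [1, 0, 0, 0.006, 0], [1, 0, 0, 0.0065, 0], [1, 0, 0, 0.0065, 0], [1, 0, 0, 0.0065, 0]])

```text
time_s: 9.47
position: [0.5356, 0.2755, 0.0552]
orientation: [0.758, 0.652, 0.0, 0.0]
wrist_force: [-7.2, -2.6, 16.7]
opening: 0.378
grip_force: 61.5
```

```bash
python3 -c "
from h import *
st();print(arm.observe()['wrist_torque'])"
```

```text
9.4667 [0.5356 0.2755 0.0552] [-7.2 -2.6 16.7] 0.378 61.5
[-0.6359722   1.44828151  0.03130141]
```

To row units: 2 mm is 0.002, 1.5 mm is 0.0015.

Request:
move_arm(steps=[[1, 0, 0, 0.0005, 0], [1, 0, 0, 0.001, 0], [1, 0, 0, 0.0015, 0], [1, 0, 0, 0.002, 0], [1, 0, 0, 0.002, 0], [1, 0, 0, 0.002, 0], [1, 0, 0, 0.002, 0], [1, 0, 0, 0.002, 0], [1, 0, 0, 0.002, 0], [1, 0, 0, 0.002, 0]])

```text
time_s: 10.3
position: [0.5357, 0.2755, 0.0551]
orientation: [0.758, 0.652, 0.001, 0.0]
wrist_force: [-17.3, -8.2, 45.2]
opening: 0.379
grip_force: 64.5
```

```bash
python3 -c "
from h import *
st();goto([.5356,.2755,.055]);print(arm.observe()['wrist_torque'])"
```

```text
10.3 [0.5357 0.2755 0.0551] [-17.3  -8.2  45.2] 0.379 64.5
t 10.3 pos [0.5357 0.2755 0.0551] yaw -8.6 shift [-0.  -0.1  0.1] spin None F [-17.3  -8.2  45.2] z [ 0.002  0.001 -1.   ]
[-1.69562078  3.70117413 -0.04098496]
```

Hard stop at the predicted flush height (45 N). I ease off, open and rise.

Request:
move_arm(steps=[[1, 0, 0, -0.001, 0], [1, 0, 0, -0.002, 0], [1, 0, 0, -0.0023, 0], [-0.3, 0, 0, -0.0023, 0], [-0.3, 0, 0, -0.0023, 0], [-0.3, 0, 0, -0.0023, 0], [-0.3, 0, 0, -0.0023, 0], [-0.3, 0, 0, -0.0023, 0], [-0.3, 0, 0, -0.0023, 0], [-0.3, 0, 0, -0.0023, 0]])

```text
time_s: 11.13
position: [0.5356, 0.2754, 0.0546]
orientation: [0.758, 0.652, -0.0, 0.0]
wrist_force: [-0.7, 0.1, -0.6]
opening: 0.653
grip_force: 0.0
```

To row units: -110 mm is -0.11, -95 mm is -0.095.

Request:
move_arm(steps=[[-0.3, 0, 0, -0.01, 0], [-0.3, 0, 0, -0.025, 0], [-0.3, 0, 0, -0.045, 0], [-0.3, 0, 0, -0.07, 0], [-0.3, -0.015, 0, -0.095, 0], [-0.3, -0.04, 0, -0.11, 0], [-0.3, -0.06, 0, -0.11, 0], [-0.3, -0.06, 0, -0.11, 0], [-0.3, -0.06, 0, -0.11, 0], [-0.3, -0.06, 0, -0.11, 0]])

```text
time_s: 11.97
position: [0.5267, 0.2164, 0.165]
orientation: [0.758, 0.652, 0.0, -0.0]
wrist_force: [-0.7, 0.9, -0.5]
opening: 0.655
grip_force: 0.0
```

```bash
python3 - <<'E'
from h import *
ci=arm.camera_info("wrist"); im,d=arm.read_camera("wrist"); cv2.imwrite("pics/w4.png",im); st()
t=arm.camera_info("top"); T,dt=arm.read_camera("top"); sc,ds=arm.read_camera("scene"); cs=arm.camera_info("scene")
H,S,V=cv2.split(cv2.cvtColor(im,cv2.COLOR_BGR2HSV))
m=((H<8)|(H>172))&(S>130)&(V>90); n,l,s,c=cv2.connectedComponentsWithStats(m.astype(np.uint8)); i=1+s[1:,4].argmax(); x,y,w,h=s[i,:4]; print(s[i])
v,u=np.nonzero(l==i); P=world(ci,d,np.c_[u,v]); print("z range",np.percentile(P[:,2],[3,50,90]))
g=im[y:y+h,x:x+w]; n,l,s,c=cv2.connectedComponentsWithStats((g.min(2)>170).astype(np.uint8))
for k in range(1,n):
  if s[k,4]>40: p=c[k]+[x,y]; print("dot",p,s[k].tolist(),onplane(ci,[p],.086),world(ci,d,[p]))
cv2.imwrite("pics/c4.png",np.hstack([cv2.resize(im[60:260,220:420],(400,400)),cv2.resize(sc[190:290,200:300],(400,400),interpolation=2)]))
goto([.48,-.276,.20],90)
E
```

```text
12.0167 [0.5266 0.2166 0.1646] [-0.2  0.2 -0.4] 0.652 0.0
[300 114  42  42 938]
z range [0.08374474 0.0853734  0.08625416]
dot [320.52235294 135.44941176] [10, 10, 22, 24, 425] [[0.53573609 0.27491733 0.086     ]] [[0.53574053 0.27494628 0.08659607]]
t 12.1167 pos [0.5265 0.2167 0.1644] yaw -8.6 shift [-494.1   27.6  -35.6] spin 81.40092963421239 F [ 0.4 -0.1  0.6] z [-0. -0. -1.]
```

View pics/c4.png

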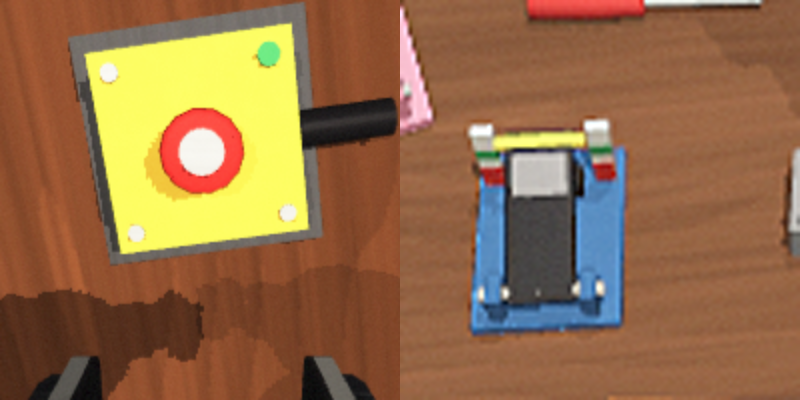

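The plug stands flush: its top is at 86 mm, with the cap dot at crop (202,152), concentric. The blue paddle is released, its yellow line near the post tops. Now I measure the patch and paddle.

```bash
python3 - <<'E'
from h import *
z=np.load("top.npz"); im,d=z["im"],z["d"]; t=arm.camera_info("top")
print(np.round(arm.observe()["qpos"],2))
H,S,V=cv2.split(cv2.cvtColor(im,cv2.COLOR_BGR2HSV))
def cc(m,nm,zz,box=(385,150,432,208)):
    M=np.zeros(m.shape,np.uint8); x0,y0,x1,y1=box; M[y0:y1,x0:x1]=m[y0:y1,x0:x1]
    n,l,s,c=cv2.connectedComponentsWithStats(M)
    for i in range(1,n):
        if s[i,4]>20: v,u=np.nonzero(l==i); print(nm,c[i].round(1),s[i].tolist(),onplane(t,[c[i]],zz).round(4),"depth z",np.median(world(t,d,np.c_[u,v])[:,2]).round(4))
cc((S<50)&(V>100)&(V<215),"patch",.073)
cc((H>22)&(H<35)&(S>130)&(V>100),"line",.08)
E
```

```text
[0.39 0.38 0.02 1.21 0.   2.11]
patch [409.9 182.6] [403, 178, 15, 11, 145] [[ 0.5507 -0.2795  0.073 ]] depth z 0.0733
line [409.1 190.3] [399, 188, 22, 5, 84] [[ 0.5275 -0.2755  0.08  ]] depth z 0.082
```

To row units: -335 mm is -0.335, -305 mm is -0.305, -67 degrees is -0.7444.

Request:
move_arm(steps=[[0.5, -0.015, 0.003, 0, -0.0444], [0.5, -0.045, 0.009, 0, -0.1222], [0.5, -0.08, 0.016, 0, -0.2], [0.5, -0.118, 0.023, 0, -0.2778], [1, -0.156, 0.031, 0, -0.3556], [1, -0.194, 0.038, 0, -0.4333], [1, -0.232, 0.046, 0, -0.5111], [1, -0.27, 0.053, 0, -0.5889], [1, -0.305, 0.06, 0, -0.6667], [1, -0.335, 0.066, 0, -0.7444]], force=60)

```text
time_s: 12.95
position: [0.5415, -0.1262, 0.1645]
orientation: [0.293, 0.956, -0.0, -0.0]
wrist_force: [1.2, 0.6, -0.4]
opening: 0.002
grip_force: 0.0
```

```bash
python3 -c "
from h import *
goto([.548,-.2775,.13],90)"
```

```text
t 12.95 pos [ 0.5415 -0.1262  0.1645] yaw 55.9 shift [ -90.2 -121.6   34.5] spin -34.10498336802732 F [ 1.2  0.6 -0.4] z [-0. -0. -1.]
```

To row units: -119 mm is -0.119, -114 mm is -0.114, -32 degrees is -0.3556.

Request:
move_arm(steps=[[1, -0.01, -0.014, 0, -0.0667], [1, -0.03, -0.04, 0.005, -0.1444], [1, -0.05, -0.067, 0.015, -0.2222], [1, -0.07, -0.095, 0.025, -0.2889], [1, -0.084, -0.114, 0.034, -0.3556], [1, -0.088, -0.119, 0.034, -0.3556], [1, -0.088, -0.119, 0.034, -0.3556], [1, -0.088, -0.119, 0.034, -0.3556], [1, -0.088, -0.119, 0.034, -0.3556], [1, -0.088, -0.119, 0.034, -0.3556]])

```text
time_s: 13.78
position: [0.5473, -0.2712, 0.1312]
orientation: [0.021, 1.0, -0.0, 0.0]
wrist_force: [0.0, 0.3, -0.8]
opening: -0.001
grip_force: 0.0
```

```bash
cat > p.py <<'E'
import sys; from h import *
ci=arm.camera_info("wrist"); im,d=arm.read_camera("wrist"); 
if len(sys.argv)>1: cv2.imwrite("pics/"+sys.argv[1],im)
goto([.548,-.2775,.10],90); st()
H,S,V=cv2.split(cv2.cvtColor(im,cv2.COLOR_BGR2HSV))
def rep(nm,m,zz,mn=60):
    n,l,s,c=cv2.connectedComponentsWithStats(m.astype(np.uint8))
    for i in range(1,n):
        if s[i,4]>mn and c[i][1]>100: v,u=np.nonzero(l==i); P=world(ci,d,np.c_[u,v]); print(nm,c[i].round(1),s[i].tolist(),"3d",np.median(P,0).round(4),"zmax %.4f"%np.percentile(P[:,2],95))
rep("line",(H>22)&(H<35)&(S>130)&(V>100),.08); rep("green",(H>50)&(H<80)&(S>90)&(V>60),.08)
E
python3 p.py w5.png
```

```text
t 13.8333 pos [ 0.5472 -0.2713  0.1311] yaw 87.6 shift [-1.  -6.1 31.1] spin -2.399220947245041 F [-0.1  0.2 -0.5] z [ 0.001 -0.    -1.   ]
13.8333 [ 0.5472 -0.2713  0.1311] [-0.1  0.2 -0.5] 0.002 0.0
line [309.1 191.4] [266, 182, 91, 17, 787] 3d [ 0.5253 -0.2785  0.0824] zmax 0.0845
green [258.8 168.5] [248, 167, 22, 4, 73] 3d [ 0.5111 -0.3183  0.0596] zmax 0.0633
green [364.8 170.3] [354, 169, 22, 4, 71] 3d [ 0.5161 -0.2348  0.0574] zmax 0.0635
green [ 35.4 246.2] [0, 206, 84, 96, 5482] 3d [ 0.5641 -0.5021  0.0681] zmax 0.0981
```

View pics/w5.png

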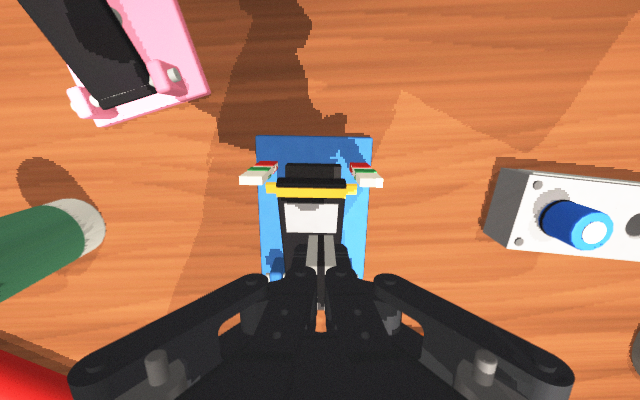

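The fingers stand in line with the paddle. The yellow line is at (309,191), between the posts at (259,175) and (367,177), and the grey patch at (310,218) is just beyond the fingertips. I descend gently part way.

To row units: 62 mm is 0.062, 60 mm is 0.06, -2 degrees is -0.0222.

Request:
move_arm(steps=[[1, -0.0005, -0.003, 0.01, -0.0222], [1, -0.001, -0.0065, 0.025, -0.0222], [1, -0.001, -0.0065, 0.038, -0.0222], [1, -0.001, -0.0065, 0.048, -0.0222], [1, -0.001, -0.0065, 0.052, -0.0222], [1, -0.001, -0.0065, 0.055, -0.0222], [1, -0.001, -0.0065, 0.058, -0.0222], [1, -0.001, -0.0065, 0.06, -0.0222], [1, -0.001, -0.0065, 0.062, -0.0222], [1, -0.001, -0.0065, 0.062, -0.0222]])

```text
time_s: 14.67
position: [0.5477, -0.279, 0.0689]
orientation: [0.004, 1.0, -0.0, 0.0]
wrist_force: [0.2, 0.3, 4.9]
opening: -0.004
grip_force: 2.3
```

```bash
python3 p.py
```

```text
t 14.7167 pos [ 0.5478 -0.2791  0.0691] yaw 89.6 shift [ -0.2   1.6 -30.9] spin -0.43846328121519207 F [-0.9  1.4  6. ] z [ 0.001 -0.    -1.   ]
14.7167 [ 0.5478 -0.2791  0.0691] [-0.9  1.4  6. ] 0.001 2.3
line [323.5 209.7] [262, 195, 125, 25, 1568] 3d [ 0.522  -0.2777  0.0749] zmax 0.0767
green [251. 183.] [235, 180, 32, 7, 175] 3d [ 0.511  -0.3183  0.0585] zmax 0.0633
green [396.5 190.3] [381, 187, 33, 7, 163] 3d [ 0.5161 -0.2357  0.0578] zmax 0.0631
green [  8.2 264.4] [0, 233, 22, 61, 912] 3d [ 0.5734 -0.5003  0.0363] zmax 0.0432
```

To row units: 11 mm is 0.011, 7.5 mm is 0.0075.

Request:
move_arm(steps=[[1, 0, 0, 0.0015, 0], [1, 0, 0, 0.003, 0], [1, 0, 0, 0.0045, 0], [1, 0, 0, 0.006, 0], [1, 0, 0, 0.0075, 0], [1, 0, 0, 0.009, 0], [1, 0, 0, 0.01, 0], [1, 0, 0, 0.011, 0], [1, 0, 0, 0.011, 0], [1, 0, 0, 0.011, 0]])

```text
time_s: 15.55
position: [0.5475, -0.2792, 0.0582]
orientation: [0.004, 1.0, -0.0, 0.0]
wrist_force: [-3.3, 0.8, 9.2]
opening: 0.002
grip_force: 3.7
```

```bash
python3 p.py w6.png
```

```text
t 15.6 pos [ 0.5475 -0.2792  0.0582] yaw 89.6 shift [ -0.5   1.6 -41.8] spin -0.4447598941564195 F [-5.1  0.2  7.7] z [ 0.    -0.001 -1.   ]
15.6 [ 0.5475 -0.2792  0.0582] [-5.1  0.2  7.7] 0.0 3.7
line [323.7 202.7] [262, 188, 126, 25, 1652] 3d [ 0.5184 -0.2778  0.063 ] zmax 0.0645
green [247.2 187.8] [229, 184, 35, 11, 225] 3d [ 0.5111 -0.3177  0.0583] zmax 0.0631
green [402.4 195.5] [386, 192, 35, 8, 202] 3d [ 0.516  -0.2351  0.0581] zmax 0.0632
green [  2.  275.7] [0, 259, 6, 33, 144] 3d [ 0.5784 -0.5     0.032 ] zmax 0.0342
```

View pics/w6.png

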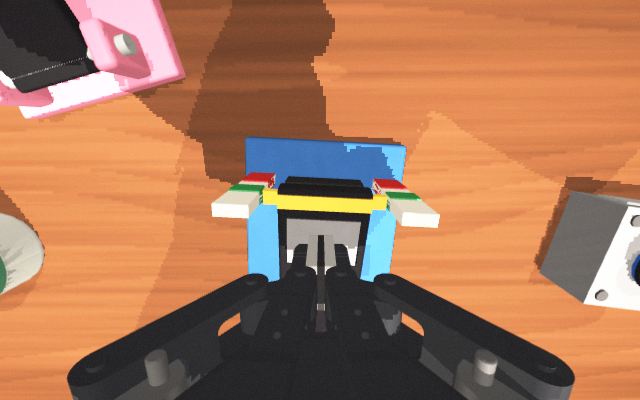

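The yellow line (325,202) sits between the green bands of the posts: about 19 mm below released, so about 0.19 rad. I nudge slightly towards the middle and hold.

To row units: 0.7 mm is 0.0007.

Request:
move_arm(steps=[[1, 0, 0, 0.0007, 0], [1, 0, 0, 0.0007, 0], [1, 0, 0, 0.0007, 0], [1, 0, 0, 0.0007, 0], [1, 0, 0, 0.0007, 0], [1, 0, 0, 0.0007, 0], [1, 0, 0, 0.0007, 0], [1, 0, 0, 0.0007, 0], [1, 0, 0, 0.0007, 0], [1, 0, 0, 0.0007, 0]])

```text
time_s: 16.43
position: [0.5475, -0.2792, 0.0576]
orientation: [0.004, 1.0, -0.0, 0.0]
wrist_force: [-3.9, 0.9, 7.9]
opening: 0.001
grip_force: 3.8
```

```bash
python3 p.py && python3 -c "
from h import *
print(arm.job_done())"
```

```text
t 16.4833 pos [ 0.5475 -0.2792  0.0576] yaw 89.6 shift [ -0.5   1.7 -42.4] spin -0.44754975094031124 F [-4.4  0.1  9.1] z [ 0.    -0.001 -1.   ]
16.4833 [ 0.5475 -0.2792  0.0576] [-4.4  0.1  9.1] 0.0 3.8
line [324.2 202.4] [263, 189, 125, 24, 1658] 3d [ 0.5182 -0.2773  0.0623] zmax 0.0638
green [246.2 187.8] [228, 184, 36, 9, 212] 3d [ 0.511  -0.318   0.0582] zmax 0.0634
green [401.9 195.8] [386, 192, 36, 9, 211] 3d [ 0.5161 -0.2359  0.0582] zmax 0.0629
green [  1.5 276.4] [0, 261, 5, 31, 111] 3d [ 0.5786 -0.4999  0.0319] zmax 0.0337
the job is handed in; nothing more can be done
None
```

I handed the job in at about 16.5 s: the red plug measured flush in the yellow socket and released, and the fingers are holding the paddle in the green band at about 0.19 rad with roughly 9 N; no verdict was returned.

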